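Heft two scoop tins and re-tip the one that is not empty

TASK

Both green scoop tins have been tipped out, but a part is still hung up inside one of them: find out which by lifting a tin clear of the bench, upright, and feeling its weight. Tip the heavy one out over the grey tray, hold it upright in the air for a second to feel that it is now empty (tip it again if not), and stand it back upright where it stood, so that in the end both tins stand in their places and the part lies in the tray. Do not knock over the jars behind.

Things in the scene. Friction and masses are not known exactly. Their poses are not given: they have to be found in the camera images.
- tin_a_handle (a point): Tin A, one of two alike green sheet-metal scoop tins, hooded so the content is hidden. Point: middle of its black handle bar, 113 mm above its underside. z up; x level, towards the open mouth (pouring side). Bar 14 mm thick (x), 50 long (y), 26 high, 13 mm of air under it. Tin 80 mm wide; hood 87 mm high, from x = -41 to +34. Empty 0.22-0.30 kg; the part in one tin adds 0.25-0.31 kg
- tin_b_handle (a point): Tin B: same as tin A, same point and axes. Either may be the heavy one. Handle rigid with the tin
- tin_a_lip (a point): Middle of tin A's pouring lip, 91 mm in front (x) of the handle and 32 mm above the underside; from it the floor slopes down into the tin at 30 degrees, 80 mm wide between 36 mm cheeks. Smooth inside: content slides out over the lip when the tin is leaned 45 degrees or more towards the mouth (60 is ample). Same axes as the handle point
- tin_b_lip (a point): Middle of tin B's pouring lip, as on tin A
- tray: Grey plastic tray with a dark rubber floor, fixed to the bench, 200 mm square, 45 mm high, walls 5 mm, inner floor 7 mm above the bench, 8 mm grip strips at its y ends. Origin: centre of its underside, on the bench; z up. Empty at the start; between the tins
- jar_red: Dark jar with a red lid, 60 mm in diameter, 61 mm high, standing loose behind the tray. Origin: centre of its underside; z up.
- jar_black: Dark jar with a black lid, 54 mm in diameter, 74 mm high, standing loose behind the tray. Origin: centre of its underside; z up.
Things that resemble listed ones, but are neither listed nor needed, are in the scene too. What is shaped like the part that bears tin_b_handle but red is not meant. Leave any pink look-alike of the part that bears tin_a_handle alone.

How it is judged:
By the outcome, as a careful person would: the job done as asked, in the order asked, and still so for the second after the job is handed in, with the robot touching nothing.
It also fails if it takes over 58 s, if anything falls off the work surface, if the arm or the gripper's body presses on something with over 40 N, if the wrist force passes 120 N, or if a joint passes its speed limit or range.

ROBOT

A 7-joint arm with a two-finger parallel gripper is mounted at the origin on a cart in front of the work surface, level with it; the furniture and walls round the work are solid. World frame = base frame: x ahead of the robot, y to its left, z up, the work surface at z = 0. Lengths are in m, angles in rad, forces in N, time in s.
With the tool pointing down it reaches from about 0.425 to 0.925 m from the base axis. Payload 6.8 kg.
Tool frame: the origin (TCP) lies midway between the tips of the shut fingers; the grasp point (between the pads) lies 19 mm behind it; z points along the fingers, x is the direction in which the jaws open and shut, and the axes are right-handed (so a half turn about z gives the same grasp; the last joint's range is limited). The gripper opens to 85 mm and grips with 20 to 120 N. Pads are 22 mm wide; open, the fingers measure 114 mm over their backs; the gripper's body (76 mm by 85 mm) begins 54 mm behind the grasp point. The pads swing forward as they close: fully open they stand 13 mm farther back than shut.
Start: joints at [0.994, 0.477, 0.022, 1.555, -0.011, 1.109, -0.083], TCP at [0.305, -0.602, 0.231] pointing down, gripper open.
Joint ranges: [-2.96, 2.96], [-0.34, 2.1], [-1.41, 1.46], [0.24, 2.44], [-1.37, 4.51], [0.17, 1.92], [-2.96, 2.96]. Speed limits (rad/s): [2.39, 2.39, 3.14, 3.14, 3.14, 3.14, 3.14].

INTERFACE

Orientations are given as a unit quaternion [w, x, y, z].
In Python, from plant import r gives the robot as it stands. The module is installed in compiled form; this text tells all that it offers. Calls block until the motion is done:
- r.move_to(position, orientation): joint-space move of the TCP to a pose.
- r.movel(position, velocity=0.15, rotation=None, contact_N=None): straight line of the TCP; rotation=None keeps the orientation; velocity is the mean speed in m/s. With contact_N (N) it stops when the force on the tool has changed by that much, and returns True; else False.
- r.set_joints(angles): joint-space move.
- r.grip(opening, grip_force=None): finger opening in m; grip_force is the grip in N (None keeps the last); returns when the fingers have stopped.
- r.pause(seconds).
- r.inverse_kinematics(position, orientation): joint angles nearest the present ones, or None.
- r.grab_frame(name): name is "scene" or "top" or "wrist"; returns a dict with "color" (420x560x3 uint8, red, green, blue), "intrinsics" (3x3 intrinsics, pixels), "dist" ([k1, k2, p1, p2, k3] as OpenCV has them; the pictures are not rectified), "view" (4x4, takes a point from world to camera coordinates). Camera axes: x right, y up, looking along -z (the intrinsics and any distortion apply to the point x, -y, -z); pixel columns grow to the right and rows downward; lengths in m; the calibration is good to about 2 mm. A picture is of the moment at which its call begins. There is no depth.
A pose or a line that the arm cannot do raises r.MotionError and nothing moves.
- r.close_job(): hands the job in, once; it reports no verdict.
Trained networks look in a picture, given as the dict that the camera call returned (one of the last four; its "shot" number tells which), for a name from the list of things; names that differ only in an ending like _2 or _b are one class to them, and where a whole thing is asked for, a point or a joint stands for the part that bears it (a point fixed in the world has none). Each returns a list of dicts, best first, with "confidence" (0 to 1); they miss things now and then, are a little off and sometimes report something else, mostly with a low value. They report only what shows in the picture. A call takes as long as a camera call. They do not tell look-alikes from the thing itself.
- r.cut_out(picture, target): "pixels" (420x560 bool, what is visible of it) and "pixel" ([column, row] in pixels, amid what is visible of it).
Readings, each from a call of its own:
- r.read_time_s(): time.
- r.read_q(): joint angles.
- r.read_joint_vel(): joint speeds.
- r.read_tau(): joint torques, N m.
- r.read_eef_pos(): TCP position.
- r.read_tcp_rot(): TCP orientation.
- r.read_contact_force(): force on the tool from outside, world axes, zero at the start.
- r.read_moment(): the same for the moment, N m.
- r.read_width(): finger opening in m.
Only numpy, scipy, OpenCV 4.12 (cv2) and the standard library are available. Lean on these libraries where they do the work, as an engineer would, in place of code of your own. Each camera call takes 0.05 s, during which the arm holds its last target. There are 200 camera calls.

## Working session

There is one attempt and no reset: what is moved stays moved. The work goes in short steps, each a Python script; the robot and the scene stay as the last script left them, time stands still between calls to the robot, and variables do not carry over. Pictures are saved under pics/ and viewed, about 8 in all and at most 12, crops included, and the job is handed in when it is done.

```bash
mkdir -p pics
cat > h.py <<'E'
import numpy as np, cv2
from plant import r
def save(im,n): cv2.imwrite('pics/'+n, cv2.cvtColor(im,cv2.COLOR_RGB2BGR))
def proj(f,P):
    V=np.array(f['view']); P=np.atleast_2d(P); c=P@V[:3,:3].T+V[:3,3]; c=c*[1,-1,-1]
    return cv2.projectPoints(c.reshape(-1,1,3),np.zeros(3),np.zeros(3),np.array(f['intrinsics']),np.array(f['dist'],float))[0].reshape(-1,2)
def ray(f,px):
    V=np.array(f['view']); u=cv2.undistortPoints(np.array(px,float).reshape(1,1,2),np.array(f['intrinsics']),np.array(f['dist'],float)).ravel()
    d=V[:3,:3].T@np.array([u[0],-u[1],-1]); o=-V[:3,:3].T@V[:3,3]; return o,d/np.linalg.norm(d)
def atz(f,px,z):
    o,d=ray(f,px); return o+d*(z-o[2])/d[2]
E
python3 - <<'E'
from h import *
import pickle
D={}
for n in ['scene','top']:
    f=r.grab_frame(n); D[n]=f; save(f['color'],n+'0.png')
    o,_=ray(f,[280,210]); print(n,'cam',o.round(3))
    for t,z in [('tin_a_handle',.113),('tin_a_lip',.032),('tray',.02),('jar_red',.061),('jar_black',.074)]:
        for d in r.cut_out(f,t):
            print(n,t,round(d['confidence'],2),np.round(d['pixel']),atz(f,d['pixel'],z).round(3),d['pixels'].sum())
pickle.dump(D,open('d0.pkl','wb'))
print(r.read_time_s(),r.read_tcp_rot(),r.read_contact_force())
E
```

```text
scene cam [-0.443  0.728  1.105]
scene tin_a_handle 0.93 [389. 214.] [ 0.307 -0.312  0.113] 1199
scene tin_a_handle 0.82 [331. 204.] [ 0.462 -0.2    0.113] 918
scene tin_a_handle 0.34 [216. 281.] [0.402 0.288 0.113] 1337
scene tin_a_handle 0.31 [262. 238.] [0.469 0.081 0.113] 3285
scene tin_a_lip 0.91 [389. 217.] [ 0.356 -0.385  0.032] 1212
scene tin_a_lip 0.8 [333. 202.] [ 0.544 -0.292  0.032] 846
scene tray 0.77 [262. 238.] [0.553 0.019 0.02 ] 3313
scene tray 0.65 [246. 201.] [ 0.756 -0.056  0.02 ] 285
scene jar_red 0.65 [219. 215.] [0.704 0.092 0.061] 325
scene jar_black 0.88 [246. 198.] [ 0.708 -0.025  0.074] 301
top cam [ 0.363 -0.005  1.467]
top tin_a_handle 0.62 [352. 205.] [ 0.542 -0.27   0.113] 868
top tin_a_handle 0.62 [377. 260.] [ 0.354 -0.349  0.113] 1016
top tin_a_lip 0.83 [374. 259.] [ 0.356 -0.36   0.032] 988
top tin_a_lip 0.82 [352. 208.] [ 0.544 -0.284  0.032] 949
top tray 0.64 [268. 203.] [0.564 0.024 0.02 ] 3270
top jar_red 0.83 [254. 153.] [0.744 0.074 0.061] 267
top jar_black 0.6 [289. 151.] [ 0.745 -0.054  0.074] 198
top jar_black 0.22 [265. 202.] [0.562 0.032 0.074] 3189
0.6 [ 1.54096113e-05  8.51983910e-01 -5.23567968e-01 -1.24311378e-05] [0.36329738 0.36355967 0.01474952]
```

View pics/scene0.png

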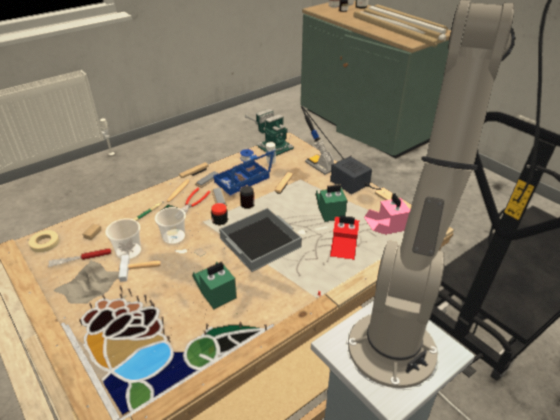

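View pics/top0.png

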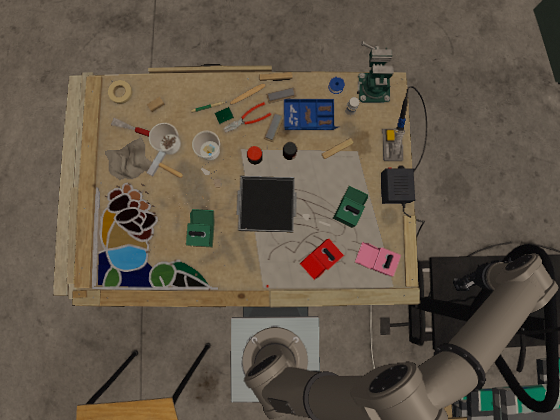

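Run:
```python
from h import *
import pickle
D=pickle.load(open('d0.pkl','rb'))
t=[]
for n,c in [('top',(200,228)),('top',(352,207)),('scene',(216,281)),('scene',(331,204))]:
    im=D[n]['color'][c[1]-28:c[1]+28,c[0]-37:c[0]+37]
    t.append(cv2.resize(im,(396,300),interpolation=cv2.INTER_CUBIC))
save(np.vstack([np.hstack(t[:2]),np.hstack(t[2:])]),'crop0.png')
```

```text
(no output)
```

View pics/crop0.png

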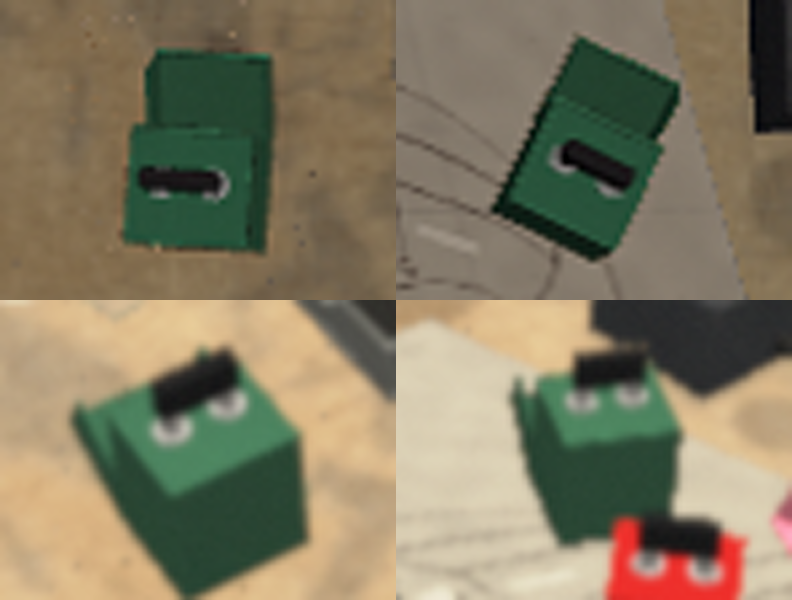

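```bash
cat >> h.py <<'E'
from scipy.spatial.transform import Rotation as Rn
def bar(f,c,w=16):
    """centroid & axis ends of the dark bar near pixel c"""
    im=f['color'].astype(int); m=(im.max(2)<55)
    n,l,s,ce=cv2.connectedComponentsWithStats(m.astype(np.uint8))
    k=[i for i in range(1,n) if s[i,4]>15 and np.hypot(*(ce[i]-c))<w]
    i=min(k,key=lambda i:np.hypot(*(ce[i]-c)))
    p=np.argwhere(l==i)[:,::-1].astype(float); u=np.linalg.svd(p-p.mean(0),full_matrices=False)[2][0]
    t=(p-p.mean(0))@u; return p.mean(0),p.mean(0)+u*t.min(),p.mean(0)+u*t.max(),len(p)
def toolR(yaw,tilt=0,flip=False):
    """tool rot for tin mouth direction yaw, leaned tilt (deg) to the mouth"""
    s=-1 if flip else 1; x=np.array([s,0,0.]); z=np.array([0,0,-1.])
    M=Rn.from_matrix(np.column_stack([x,np.cross(z,x),z]))
    return Rn.from_euler('z',yaw,degrees=True)*Rn.from_euler('y',tilt,degrees=True)*M
def quat(R): q=R.as_quat(); return np.array([q[3],q[0],q[1],q[2]])
E
python3 - <<'E'
from h import *
import pickle
D=pickle.load(open('d0.pkl','rb'))
for n,ct,cs in [('L',(196.6,233.8),(213,268)),('R',(353,208),(335,189))]:
    T=D['top'];S=D['scene']
    a=bar(T,ct); P=[atz(T,p,.124) for p in a[:3]]
    d=P[2]-P[1]; print(n,a[3],a[0].round(1),P[0].round(4),'len',np.linalg.norm(d).round(3),'baryaw',np.degrees(np.arctan2(d[1],d[0])).round(1))
    try:
        b=bar(S,cs); o1,d1=ray(T,a[0]);o2,d2=ray(S,b[0])
        s=np.linalg.lstsq(np.column_stack([d1,-d2]),o2-o1,rcond=None)[0]; p1=o1+s[0]*d1;p2=o2+s[1]*d2
        print('  tri',b[3],b[0].round(1),((p1+p2)/2).round(4),'gap',np.linalg.norm(p1-p2).round(4))
    except Exception as e: print(e)
f=D['top']; m=r.cut_out
for tilt in (60,70):
  for yaw in range(-180,180,30):
    for fl in (0,1):
        t=np.radians(tilt); off=(.091*np.cos(t)-.081*np.sin(t)); h=np.array([np.cos(np.radians(yaw)),np.sin(np.radians(yaw)),0])
        lip=np.array([.562,.025,.09])-.02*h; H=lip-off*h; H[2]=.09+.091*np.sin(t)+.081*np.cos(t)
        ok=[]
        for tt in (0,30,tilt):
            R=toolR(yaw,tt,fl); q=r.inverse_kinematics(list(H+.019*R.as_matrix()[:,2]),list(quat(R))); ok.append(q)
        if all(o is not None for o in ok): print(tilt,yaw,fl,H.round(3),*[np.round(o,1).tolist() for o in ok])
E
```

```text
L 59 [195.9 233.3] [0.4479 0.2653 0.124 ] len 0.049 baryaw -95.1
  tri 97 [214.9 268.7] [0.4476 0.2663 0.112 ] gap 0.0034
R 70 [352.1 209.3] [ 0.526  -0.2672  0.124 ] len 0.047 baryaw -117.0
  tri 604 [348.1 180.7] [ 0.504  -0.2799  0.153 ] gap 0.0521
60 -120 0 [0.56  0.021 0.209] [0.0, 0.3, -0.2, 1.9, 0.1, 0.9, -2.3] [0.3, 0.3, -0.2, 2.0, -0.7, 0.7, -1.5] [0.6, 0.5, -0.4, 2.2, -1.4, 0.9, -0.7]
60 -120 1 [0.56  0.021 0.209] [0.4, 0.4, -0.7, 1.8, 0.3, 1.0, 0.6] [0.7, 0.4, -0.7, 2.0, -0.4, 0.6, 1.4] [0.9, 0.5, -0.6, 2.1, -1.2, 0.8, 2.4]
60 -90 0 [0.562 0.02  0.209] [0.1, 0.4, -0.3, 1.9, 0.1, 1.0, -1.8] [0.3, 0.4, -0.2, 1.9, -0.5, 1.0, -1.2] [0.5, 0.6, -0.2, 1.8, -0.9, 1.3, -0.7]
60 -90 1 [0.562 0.02  0.209] [0.4, 0.4, -0.7, 1.8, 0.3, 1.0, 1.1] [0.7, 0.5, -0.8, 1.8, -0.2, 0.9, 1.7] [0.9, 0.8, -0.8, 1.8, -0.6, 1.1, 2.1]
60 -60 0 [0.564 0.021 0.209] [0.2, 0.4, -0.4, 1.8, 0.2, 1.0, -1.3] [0.2, 0.5, -0.2, 1.7, -0.4, 1.3, -0.8] [0.3, 0.8, -0.2, 1.5, -0.6, 1.6, -0.7]
60 -60 1 [0.564 0.021 0.209] [0.7, 0.6, -1.2, 1.8, 0.6, 1.2, 1.4] [0.8, 0.8, -1.2, 1.6, 0.3, 1.3, 1.7] [0.9, 1.1, -1.2, 1.5, 0.
[... 2446 characters left out ...]
574 0.047 0.203] [-0.0, 0.4, -0.2, 1.8, 0.1, 0.9, -2.4] [-0.2, 0.6, -0.3, 1.6, 0.4, 1.4, -2.7] [-1.0, 1.2, 1.0, 1.5, 0.0, 1.7, -2.1]
70 90 0 [0.562 0.05  0.203] [0.4, 0.4, -0.7, 1.8, 0.4, 1.0, 1.1] [0.1, 0.5, -0.7, 1.8, 0.8, 1.4, 0.6] [-0.3, 0.8, -0.4, 1.7, 1.0, 1.8, 0.4]
70 90 1 [0.562 0.05  0.203] [0.1, 0.4, -0.3, 1.9, 0.1, 0.9, -1.9] [-0.0, 0.5, -0.6, 1.8, 0.7, 1.3, -2.5] [-1.2, 1.0, 0.8, 1.8, 0.4, 1.3, -2.2]
70 120 0 [0.55  0.047 0.203] [0.7, 0.6, -1.2, 1.8, 0.6, 1.1, 1.4] [0.2, 0.4, -0.8, 2.0, 0.9, 1.1, 0.9] [-0.3, 0.7, -0.6, 2.1, 1.4, 1.7, 0.4]
70 120 1 [0.55  0.047 0.203] [0.1, 0.4, -0.4, 1.9, 0.2, 0.9, -1.4] [0.1, 0.4, -0.7, 2.0, 0.9, 1.1, -2.2] [-0.1, 0.8, -0.9, 2.1, 1.4, 1.9, -2.8]
```

Run:
```python
from h import *
import pickle
D=pickle.load(open('d0.pkl','rb')); print('tray',[atz(D['top'],p,.045).round(3).tolist() for p in [(238,177),(295,177),(239,233),(295,233)]])
R=toolR(-27)
r.move_to([.526,-.267,.27],list(quat(R)))
r.grip(.05,60)
f=r.grab_frame('wrist'); pickle.dump(f,open('w1.pkl','wb')); save(f['color'],'w1.png')
print(r.read_time_s(), r.read_q(), r.read_eef_pos(), proj(f,[[.526,-.267,.126]]), r.read_contact_force())
m=(f['color'].max(2)<55); print(m.sum())
```

```text
tray [[0.657, 0.131, 0.045], [0.656, -0.077, 0.045], [0.453, 0.126, 0.045], [0.451, -0.074, 0.045]]
2.5833 [ 0.54656833  0.31542691 -0.22976008  1.70822144  0.07829475  1.12690732
 -0.17732432] [ 0.52596345 -0.26709177  0.26998341] [[282.61521725 202.88321822]] [ 0.4487561  -0.20109005 -1.05743187]
41714
```

View pics/w1.png

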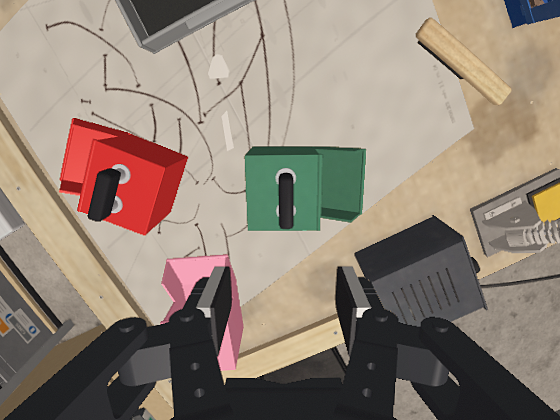

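```bash
cat >> h.py <<'E'
def refine(f,P,yaw):
    a=bar(f,proj(f,[P])[0],40); E=[atz(f,p,.124) for p in a[:3]]; d=E[2]-E[1]
    y=np.degrees(np.arctan2(d[1],d[0]))+90; y=(y-yaw+90)%180-90+yaw
    print('bar px',a[0].round(1),a[3],'at',E[0].round(4),'len',np.linalg.norm(d).round(4),'yaw',y.round(2)); return E[0],y
def F(n=10):
    v=[]
    for _ in range(n): v.append(r.read_contact_force()); r.pause(.04)
    return np.mean(v,0)
def pick(P,yaw):
    q=list(quat(toolR(yaw)))
    r.movel([P[0],P[1],.17],.15,q); r.pause(.2); F0=F()
    hit=r.movel([P[0],P[1],.096],.08,contact_N=8); print('hit',hit,r.read_eef_pos())
    if hit: raise SystemExit
    r.grip(0,100); print('width',r.read_width())
    g=np.array(r.read_eef_pos()); r.movel([g[0],g[1],g[2]+.11],.12); r.pause(.3); F1=F()
    print('weight N',(F0-F1).round(2),'moment',np.round(r.read_moment(),2),'width',r.read_width(),'t',r.read_time_s()); return g,F0
E
python3 - <<'E'
from h import *
import pickle
f=pickle.load(open('w1.pkl','rb'))
P,y=refine(f,[.526,-.267,.126],-27)
if np.hypot(*(P[:2]-[.526,-.267]))<.012 and abs(y+27)<6:
    g,F0=pick(P,y); pickle.dump((g,y,F0),open('gR.pkl','wb'))
E
```

```text
bar px [285.2 199. ] 695 at [ 0.5295 -0.2653  0.124 ] len 0.0516 yaw -27.88
hit False [ 0.52996245 -0.26550843  0.09654722]
width 0.012549265926376974
weight N [-0.02  0.1   5.24] moment [ 0.08 -0.    0.01] width 0.01217753429687806 t 7.3083
```

```bash
cat > pour.py <<'E'
from h import *
import pickle
g,y,F0=pickle.load(open('gR.pkl','rb'))
H=np.array([.554,.017,.205])
def pose(t): R=toolR(-90,t); return list(H+.0165*R.as_matrix()[:,2]),list(quat(R))
def go(t,v): p,q=pose(t); r.movel(p,v,q)
p,q=pose(0); c=r.read_eef_pos(); p[2]=c[2]
r.movel(p,.15,q); go(0,.05)
go(35,.012); go(66,.012); r.pause(.8)
f=r.grab_frame('top'); s=r.grab_frame('scene'); pickle.dump((f,s),open('pour.pkl','wb'))
go(35,.012); go(0,.012); r.movel([p[0],p[1],p[2]],.1); r.pause(1.0)
print('weight',(F0-F()).round(2),'width',r.read_width(),'t',r.read_time_s(),np.round(r.read_q(),2))
t=r.grab_frame('top'); a=t['color'][150:260,180:330]; b=s['color'][120:300,150:390]
save(np.hstack([cv2.resize(a,(540,396)),]) ,'p1.png'); save(cv2.resize(b,(720,540)),'p2.png')
E
python3 pour.py
```

```text
weight [ 0.24 -0.05  2.3 ] width 0.012323196825923012 t 16.2333 [-0.03  0.31 -0.14  1.87  0.05  0.97 -1.76]
```

Run:
```python
from h import *
import pickle
g,y,F0=pickle.load(open('gR.pkl','rb')); q=list(quat(toolR(y)))
r.movel([g[0],g[1],g[2]+.11],.15,q); r.movel([g[0],g[1],g[2]+.01],.12)
print('hit',r.movel([g[0],g[1],g[2]-.002],.03,contact_N=5),r.read_eef_pos(),g)
r.grip(.05); r.pause(.2); r.movel([g[0],g[1],.27],.15); r.pause(.3)
f=r.grab_frame('wrist'); refine(f,[g[0],g[1],.126],y)
T=r.grab_frame('top'); S=r.grab_frame('scene'); print(r.read_time_s())
a=cv2.resize(T['color'][135:265,180:400],(780,461)); save(a,'e1.png')
save(cv2.resize(np.hstack([S['color'][150:320,180:420],f['color'][80:250,200:440]]),(800,283)),'e2.png')
for t,z in [('tin_a_handle',.113),('jar_red',.061),('jar_black',.074)]:
    print(t,[(round(d['confidence'],2),np.round(d['pixel']),atz(T,d['pixel'],z).round(3)) for d in r.cut_out(T,t)[:4]])
```

```text
hit True [ 0.53057012 -0.26570533  0.09671767] [ 0.53001416 -0.265506    0.09671003]
bar px [284.  201.7] 682 at [ 0.5311 -0.2651  0.124 ] len 0.0518 yaw -29.15
22.1083
tin_a_handle [(0.94, array([346., 205.]), array([ 0.542, -0.25 ,  0.113]))]
jar_red [(0.6, array([253., 156.]), array([0.733, 0.075, 0.061]))]
jar_black [(0.76, array([288., 149.]), array([ 0.754, -0.052,  0.074]))]
```

View pics/e1.png

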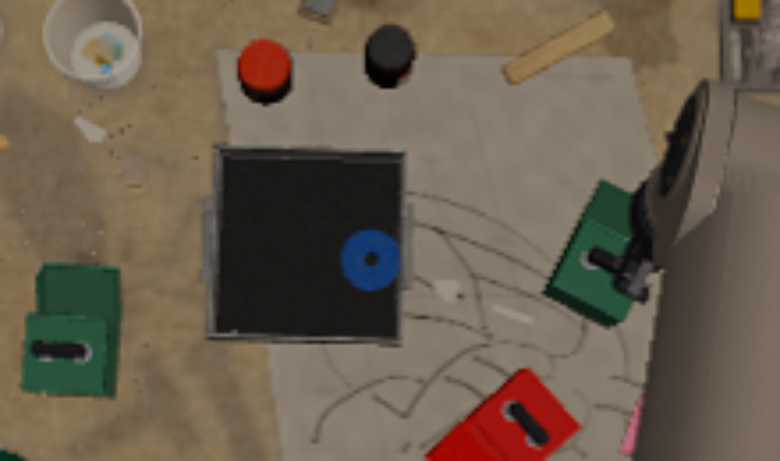

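View pics/e2.png

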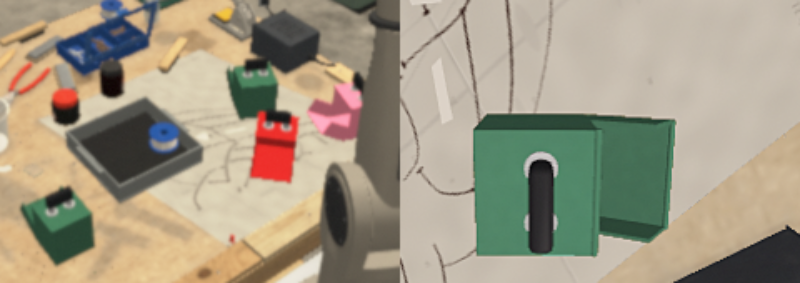

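```bash
python3 -c "
from plant import r
r.close_job(); print(r.read_time_s())"
```

```text
the job is handed in; nothing more can be done
the job is handed in; nothing more can be done
```

The job is done and handed in at about 22 s. The part, a blue spool, lies flat in the tray, and both green tins stand upright in their places.

- **Heavy tin:** I lifted the right-hand green tin first and it weighed 5.2 N (about 0.53 kg), so it held the part. I left the left-hand tin untouched.
- **Tipping:** I leaned it 66° over the tray, then held it upright for a second. It weighed 2.3 N (about 0.23 kg), which is an empty tin, so one tip was enough.
- **Putting back:** I stood it where it had been. The wrist camera puts it within about 2 mm and 1.3° of its first pose.
- **Other objects:** The last pictures show both jars, the red tin and the pink tin standing, with the gripper clear above the right tin.

Two checks disagreed:
- An early two-camera fix on the right tin failed because it picked a wrong dark patch. I used the top and wrist cameras instead.
- In the last top picture the network found only the right-hand tin, placing it about 20 mm off because the arm partly hid it. The jar positions it gave also differed from the first picture by about 1 cm. The pictures show both tins and the jars upright.

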